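Shut the hall unit and hide the spare keys

ROBOT

A 7-joint arm with a two-finger parallel gripper is mounted at the origin on the work surface. World frame = base frame: x ahead of the robot, y to its left, z up, the work surface at z = 0. Lengths are in m, angles in rad, forces in N, time in s.
With the tool pointing down it reaches from about 0.425 to 0.925 m from the base axis. Payload 6.8 kg.
Tool frame: the origin (TCP) lies midway between the tips of the shut fingers; the grasp point (between the pads) lies 19 mm behind it (bot.hold_point_z is the distance from the TCP to the grasp point, in m); z points along the fingers, y is the line along which they close (so a half turn about z gives the same grasp; the last joint's range is limited). The gripper opens to 85 mm and grips with 20 to 120 N. Pads are 22 mm wide; open, the fingers measure 114 mm over their backs; the gripper's body (76 mm by 85 mm) begins 54 mm behind the grasp point. The pads swing forward as they close: fully open they stand 13 mm farther back than shut.
Start: joints at [1.054, 0.477, 0.022, 1.555, -0.011, 1.109, -0.083], TCP at [0.268, -0.619, 0.231] pointing down, gripper open.
Joint ranges: [-2.96, 2.96], [-0.34, 2.1], [-1.41, 1.46], [0.24, 2.44], [-1.37, 4.51], [0.17, 1.92], [-2.96, 2.96]. Speed limits (rad/s): [2.39, 2.39, 3.14, 3.14, 3.14, 3.14, 3.14].

INTERFACE

Orientations are given as a unit quaternion [w, x, y, z].
In Python, from station import bot gives the robot as it stands. The module is installed in compiled form; this text tells all that it offers.
- The arm moves only by the tool step_arm, never from a script. Its argument "increments" is a list that holds one entry, the list of rows, each a list of 7 numbers: the opening, from -1 (shut) to 1 (fully open), then the shift along the tool's x, y, z in mm, then the turn, a rotation vector about the tool's x, y, z in degrees. In form: [[[grip, x, y, z, ax, ay, az], ...]]. A call has 1 to 10 rows; each row is the pose to reach, as a shift and turn from the pose commanded when the call began, along the tool's axes at that moment; what a row does not reach only later rows make up. A row lasts 1/12 s, in which the tool goes at most 41.7 mm and 7.16 degrees, less where a joint would pass 70% of its speed; a pose out of reach is approached as far as the arm can. A call with a gripper value outside its range is refused whole. The fingers move at their own pace and stop on an object; "force" is the grip in N (left out, the last holds). Time passes only in rows, so rows that repeat a pose let the fingers close. It gives the time, the measured TCP pose, the force, the opening and the grip force at its end, in the units of the state.
- bot.get_obs(): the state, without advancing time (a new reading comes with each control period).
- bot.read_camera(name): name is "scene" or "top" or "wrist"; returns a dict with "image" (384x512x3 uint8, red, green, blue), "camera_matrix" (3x3 intrinsics, pixels), "R" (3x3) and "t" (3): a world point X has camera coordinates R X + t. Camera axes: x right, y down, z forward; pixel columns grow to the right and rows downward; lengths in m; the calibration is good to about 2 mm. A picture is of the moment at which its call begins. There is no depth.
- bot.hand_in(): hands the job in; it is judged then, once.
The state is a dict: "t": time; "q": joint angles; "joint_vel": joint speeds; "joint_torque": joint torques, N m; "eef_pos": TCP position; "tool_rot": TCP orientation; "contact_force": force on the tool from outside, world axes, zero at the start; "torque": the same for the moment, N m; "gripper_width": opening from 0.0 (shut) to 1.0 (fully open); "grasp_force": force on a finger pad.
Only numpy, scipy, OpenCV 4.12 (cv2) and the standard library are available. Lean on these libraries where they do the work, as an engineer would, in place of code of your own. Each camera call takes 0.05 s, during which the arm holds its last target. There are 200 camera calls.

TASK

Put the spare keys out of sight of the letterbox: with the fingertips, push both pull-out boxes of the hall unit fully home in their bays, then slide the unit's door right across, to the end of its track, so that it covers the box with the keys. Only push from outside: do not lift anything or reach into the boxes, do not touch the keys or the torch, and leave the other things on the cabinet top where they are.

Things in the scene. Friction and masses are not known exactly. Their poses are not given: they have to be found in the camera images.
- unit: Low wooden hall unit, fixed, 548 wide (y), 210 deep (x), 120 high. Origin: centre of its underside; +x to its back, +y to the robot's left, z up. Front edges of its boards at x = -105 mm; boards 12 thick; track ledge, 12 high, out to x = -131. Middle bay at y = 0 (books), outer bays 150 wide centred at y = +187 and -187, a pull-out box in each; which box is where varies
- left_bay (a point): Middle of the left outer bay's opening: unit x = -105, y = +187 mm, 60 mm above the table. The bay's opening is 150 wide and 96 high, its floor 12 mm above the table
- right_bay (a point): Middle of the right outer bay's opening: unit x = -105, y = -187 mm, 60 mm above the table; same size as the left one
- key_box: Loose pale open-topped box with the keys, 200 deep (x), 144 wide, 86 high, walls 8, navy lining, 0.35 to 0.7 kg, slides at 1 to 6 N. Origin: centre of its underside, 12 mm above the table; axes as the unit's; flat front at its x = -100 mm. Starts 60 to 88 mm short of home. Home = against the back: origin at unit x = -7, front 2 mm proud of the board edges. While it stands out the door cannot pass
- torch_box: The same kind of box with the torch in it, in the other outer bay; same size, origin, start range, home position and friction; 3 mm play each side in the bay
- door (a joint): Travel of the sage green sliding door along the unit's y, m: 0 = before the middle bay, +0.187 = left stop, over the left bay, -0.187 = right stop, over the right bay. Starts within 0.028 of 0; 2 N of friction plus light damping; stays where left. Panel 164 wide, 14 thick, 14 to 120 mm above the table, back 8 mm before the board edges, face at unit x = -127 mm
- door_pull (a point): Centre of the front face of the door's pull: a solid pale wood block on the middle of the door, 120 long (unit's y), 26 out from the door's face, 40 high (70 to 110 mm above the table), too long to pinch end to end. Pushing its flat left or right end along y slides the door. The point is at unit x = -153 mm, 90 mm above the table, and moves with the door
- keys: Ring of three spare keys, steel and brass, with a red plastic tag, about 100 mm long and 3 mm thick, lying loose in the front of the key box; origin underneath its middle
- torch: Yellow plastic torch with black head, 110 mm long, 34 mm thick, lying loose across the front of the torch box; origin underneath its middle
- key_bowl: Navy ceramic key bowl, 136 mm across, 50 mm high, loose on the table beside the unit or before its middle; origin at the centre of its foot. To be left alone
- trinket_box: Closed wooden trinket box with dark lid, 94 x 124 x 57 mm, loose on the table beside the unit or before its middle; origin at the centre of its underside. To be left alone
- glasses_case: Dark red glasses case, 55 x 150 x 36 mm, loose on the table beside the unit or before its middle; origin at the centre of its underside. To be left alone
- coin_bowl: Small glass bowl of coins, 90 mm across, 42 mm high, standing loose on top of the unit, so its rim is 162 mm above the table; origin at the centre of its foot. To be left alone
Not all that is in view belongs to the job. What is meant by the torch is not green, and is the smaller of those in its own colour.

How it is judged:
By the outcome, as a careful person would: the job done as asked, in the order asked, and still so for the second after the job is handed in, with the robot touching nothing.
It also fails if it takes over 58 s, if anything falls off the work surface, if the arm or the gripper's body presses on something with over 40 N, if the wrist force passes 120 N, or if a joint passes its speed limit or range.

## Working session

There is one attempt and no reset: what is moved stays moved. The work goes in short steps, Python scripts to look and compute and a tool call to move; the robot and the scene stay as the last step left them, time stands still between calls to the robot, and variables do not carry over. Pictures are saved under pics/ and viewed, at most 10 in all, crops included, and the job is handed in when it is done.

Besides the shell and the picture viewer there is one more tool, called by a JSON object that holds its "op" and its "data". step_arm: Moves the arm, as the interface text tells. Its arguments: {"type":"object","properties":{"increments":{"type":"array"},"force":{"type":"number"}},"required":["increments"]}

```bash
mkdir -p pics
python3 - <<'E'
from station import bot
import cv2,json
for n in ("scene","top"):
    c=bot.read_camera(n); cv2.imwrite(f"pics/{n}0.png",c["image"][:,:,::-1])
    print(n,c["camera_matrix"].round(1).tolist(),c["R"].round(4).tolist(),c["t"].round(4).tolist())
print(bot.get_obs(), bot.hold_point_z)
E
```

```text
scene [[359.3, 0.0, 255.4], [0.0, 359.3, 193.0], [0.0, 0.0, 1.0]] [[-0.1659, 0.986, 0.0162], [0.752, 0.1371, -0.6447], [-0.6379, -0.0947, -0.7642]] [0.0824, -0.3403, 1.3802]
top [[405.5, 0.0, 255.2], [0.0, 405.5, 195.2], [0.0, 0.0, 1.0]] [[0.0231, -0.9997, 0.01], [-0.9811, -0.0246, -0.1922], [0.1923, -0.0053, -0.9813]] [-0.0335, 0.5541, 1.1168]
{'t': 0.1, 'q': array([ 1.05391645,  0.4777182 ,  0.0223196 ,  1.55632371, -0.01146969,
        1.10929528, -0.08313042]), 'joint_vel': array([ 6.54675418e-04, -1.48217690e-03,  1.90910779e-03, -3.10365401e-03,
        6.91201570e-05,  1.17129219e-03,  5.80650041e-04]), 'joint_torque': array([ 4.77518290e-03, -5.97758460e+01,  1.61363672e+00, -2.81951934e+01,
        1.28347718e-02,  5.06730750e-03, -2.28495657e-05]), 'eef_pos': array([ 0.26809603, -0.61891048,  0.23043418]), 'tool_rot': array([-7.75182790e-04,  9.79182244e-01,  2.02981474e-01, -2.28918611e-04]), 'contact_force': array([-0.16845436, -0.24041718,  0.17414471]), 'torque': array([-0.01619682,  0.01420725, -0.01595731]), 'grasp_force': 0.0, 'gripper_width': 0.9967737376718507} 0.0187
```

View pics/scene0.png

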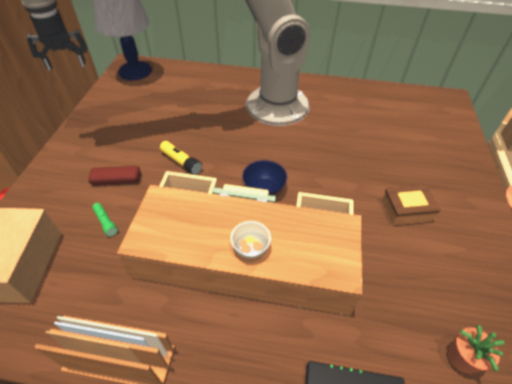

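View pics/top0.png

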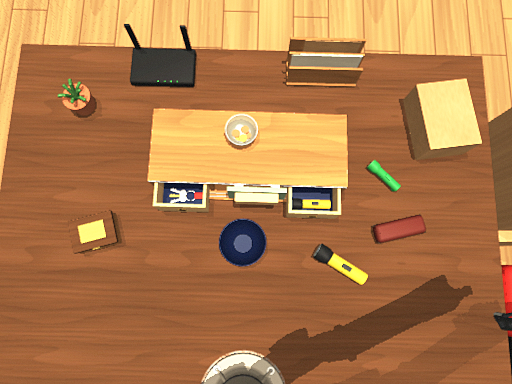

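The top view shows the key box in the left bay (183,195) and the torch box in the right bay (315,203). There are three torches:
- yellow in the box (316,203)
- larger yellow on the table (342,265)
- green (384,176)

The one in the box fits: it is the smaller yellow one. The key bowl stands before the middle at (243,243). I'll enlarge this view to confirm.

Run:
```python
import cv2
im=cv2.imread("pics/top0.png")[95:295,140:380]
cv2.imwrite("pics/crop.png",cv2.resize(im,None,fx=3,fy=3,interpolation=cv2.INTER_CUBIC)[:600])
```

```text
(no output)
```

View pics/crop.png

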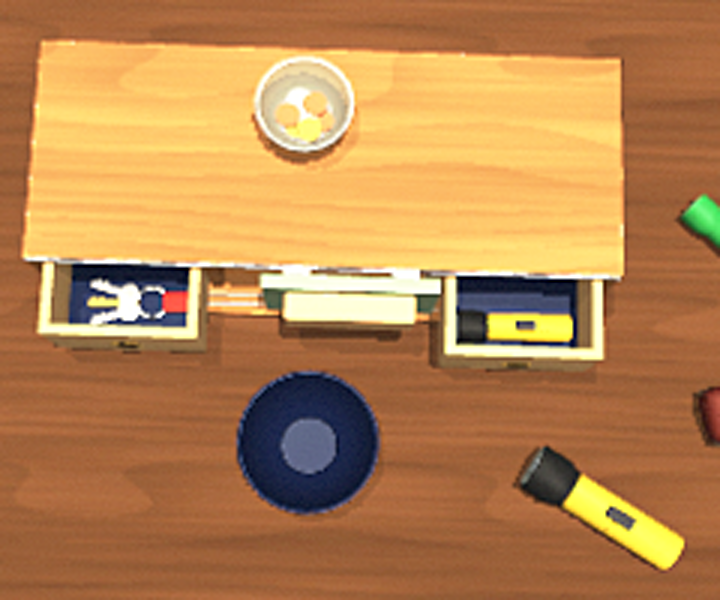

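```bash
cat > geo.py <<'E'
import numpy as np
K=np.array([[405.5,0,255.2],[0,405.5,195.2],[0,0,1]])
R=np.array([[0.0231,-0.9997,0.01],[-0.9811,-0.0246,-0.1922],[0.1923,-0.0053,-0.9813]]);t=np.array([-0.0335,0.5541,1.1168])
def back(u,v,z):
    c=-R.T@t; d=R.T@np.linalg.solve(K,[u,v,1]); return (c+d*(z-c[2])/d[2])[:2]
crop=lambda u,v,z: back(140+(u-1)/3,95+(v-1)/3,z)
E
python3 - <<'E'
from geo import *
P=np.array([crop(*p,.12) for p in [(40,41),(621,59),(622,277),(24,260)]])
m=np.array([[.105,.274],[.105,-.274],[-.105,-.274],[-.105,.274]])
print(P.round(4).tolist())
a=m[:,0]+1j*m[:,1]; b=P[:,0]+1j*P[:,1]
s=(np.conj(a)*(b-b.mean())).sum(); th=np.angle(s); print("scale",abs(s)/(abs(a)**2).sum())
c=b.mean(); print("unit",c,"yaw deg",np.degrees(th)); print("resid mm",(1000*abs(c+a*np.exp(1j*th)-b)).round(1))
def U(p): z=(p[0]+1j*p[1]-c)*np.exp(-1j*th); return (1000*np.array([z.real,z.imag])).round(0)
for n,p in dict(kbL=(38,334,.098),kbR=(202,333,.098),tbL=(440,357,.098),tbR=(603,360,.098),pullL=(282,322,.11),pullR=(414,325,.11),bowlc=(308,442,.05),bowltop=(308,371,.05),bowlL=(237,442,.05),torchhead=(518,485,.02),torchtop=(548,447,.02),torchend=(672,569,.01),coin=(304,105,.162),coinfront=(304,153,.162)).items():
    q=crop(*p); print(n,q.round(3),U(q))
E
```

```text
[[0.7852, 0.2754], [0.7822, -0.2739], [0.571, -0.2706], [0.5731, 0.2748]]
scale 1.0000375783339304
unit (0.6778651344316378+0.0014346164063806788j) yaw deg -0.282016106663118
resid mm [1.2 1.1 1.6 1.6]
kbL [0.509 0.263] [-170.  260.]
kbR [0.513 0.112] [-165.  110.]
tbL [ 0.496 -0.107] [-181. -109.]
tbR [ 0.497 -0.257] [-179. -259.]
pullL [0.523 0.039] [-155.   36.]
pullR [ 0.524 -0.082] [-154.  -84.]
bowlc [0.42  0.013] [-258.   10.]
bowltop [0.487 0.015] [-191.   13.]
bowlL [0.418 0.08 ] [-260.   77.]
torchhead [ 0.385 -0.19 ] [-291. -193.]
torchtop [ 0.423 -0.219] [-254. -222.]
torchend [ 0.31  -0.339] [-367. -342.]
coin [0.713 0.023] [35. 22.]
coinfront [0.668 0.022] [-10.  20.]
```

{"op": "step_arm", "data": {"increments": [[[-1,0,0,0,0,0,7],[-1,0,0,0,0,0,14],[-1,0,0,0,0,0,20],[-1,0,0,0,0,0,23.7],[-1,0,0,0,0,0,23.7],[-1,0,0,0,0,0,23.7]]]}}

```text
t: 0.6
eef_pos: [0.2684, -0.6191, 0.2309]
tool_rot: [-0.0, 1.0, -0.001, -0.0]
contact_force: [-0.1, 0.1, -0.6]
gripper_width: 0.143
grasp_force: 0.0
```

{"op": "step_arm", "data": {"increments": [[[-1,14,-35,0,0,0,0],[-1,28,-70,0,0,0,0],[-1,42,-105,0,0,0,0],[-1,56,-140,0,0,0,0],[-1,72,-175,0,0,0,0],[-1,86,-210,0,0,0,0],[-1,100,-245,0,0,0,0],[-1,115,-280,0,0,0,0],[-1,130,-315,0,0,0,0],[-1,145,-350,0,0,0,0]]]}}

```text
t: 1.43
eef_pos: [0.4153, -0.2684, 0.2315]
tool_rot: [0.0, 1.0, -0.001, 0.0]
contact_force: [0.4, -1.2, -0.5]
gripper_width: 0.001
grasp_force: 0.0
```

{"op": "step_arm", "data": {"increments": [[[-1,15,-35,0,0,0,0],[-1,30,-65,0,0,0,0],[-1,37,-84,0,0,0,0],[-1,37,-84,0,0,0,0],[-1,37,-84,0,0,0,0]]]}}

```text
t: 1.85
eef_pos: [0.4528, -0.1852, 0.2313]
tool_rot: [0.0, 1.0, -0.0, 0.0]
contact_force: [-0.0, 0.0, 0.4]
gripper_width: -0.001
grasp_force: 0.0
```

{"op": "step_arm", "data": {"increments": [[[-1,0,0,30,0,0,0],[-1,0,0,60,0,0,0],[-1,0,0,90,0,0,0],[-1,0,0,120,0,0,0],[-1,0,0,145,0,0,0],[-1,0,0,160,0,0,0],[-1,0,0,169,0,0,0],[-1,0,0,169,0,0,0],[-1,0,0,169,0,0,0]]]}}

```text
t: 2.6
eef_pos: [0.4523, -0.1872, 0.0625]
tool_rot: [0.0, 1.0, -0.003, -0.0]
contact_force: [0.7, -0.1, 0.4]
gripper_width: -0.0
grasp_force: 0.0
```

{"op": "step_arm", "data": {"increments": [[[-1,8,0,0,0,0,0],[-1,16,0,0,0,0,0],[-1,22,0,0,0,0,0],[-1,27,0,0,0,0,0],[-1,32,0,0,0,0,0],[-1,37,0,0,0,0,0],[-1,42,0,0,0,0,0],[-1,47,0,0,0,0,0],[-1,52,0,0,0,0,0],[-1,57,0,0,0,0,0]]]}}

```text
t: 3.43
eef_pos: [0.5075, -0.1867, 0.0618]
tool_rot: [-0.0, 1.0, -0.003, -0.002]
contact_force: [-5.7, -0.2, 3.9]
gripper_width: -0.003
grasp_force: 3.0
```

{"op": "step_arm", "data": {"increments": [[[-1,5,0,0,0,0,0],[-1,10,0,0,0,0,0],[-1,15,0,0,0,0,0],[-1,20,0,0,0,0,0],[-1,25,0,0,0,0,0],[-1,30,0,0,0,0,0],[-1,35,0,0,0,0,0],[-1,39,0,0,0,0,0],[-1,42,0,0,0,0,0],[-1,44,0,0,0,0,0]]]}}

```text
t: 4.27
eef_pos: [0.5518, -0.1869, 0.0618]
tool_rot: [-0.0, 1.0, -0.003, -0.002]
contact_force: [-6.5, 0.4, 4.5]
gripper_width: 0.002
grasp_force: 3.1
```

{"op": "step_arm", "data": {"increments": [[[-1,2,0,0,0,0,0],[-1,4,0,0,0,0,0],[-1,5,0,0,0,0,0],[-1,6,0,0,0,0,0],[-1,6,0,0,0,0,0]]]}}

```text
t: 4.68
eef_pos: [0.5577, -0.187, 0.0618]
tool_rot: [-0.0, 1.0, -0.003, -0.002]
contact_force: [-4.8, -0.3, 4.1]
gripper_width: 0.003
grasp_force: 2.5
```

{"op": "step_arm", "data": {"increments": [[[-1,1,0,0,0,0,0],[-1,2,0,0,0,0,0],[-1,3,0,0,0,0,0],[-1,3,0,0,0,0,0]]]}}

```text
t: 5.02
eef_pos: [0.5602, -0.187, 0.0617]
tool_rot: [-0.0, 1.0, -0.003, -0.002]
contact_force: [-4.7, -0.1, 2.9]
gripper_width: -0.002
grasp_force: 1.3
```

{"op": "step_arm", "data": {"increments": [[[-1,1,0,0,0,0,0],[-1,2,0,0,0,0,0],[-1,3,0,0,0,0,0],[-1,3,0,0,0,0,0]]]}}

```text
t: 5.35
eef_pos: [0.56, -0.1873, 0.0607]
tool_rot: [-0.0, 1.0, -0.003, -0.005]
contact_force: [-12.9, -0.1, 3.9]
gripper_width: -0.001
grasp_force: 0.8
```

{"op": "step_arm", "data": {"increments": [[[-1,-20,0,0,0,0,0],[-1,-50,0,-5,0,0,0],[-1,-80,0,-20,0,0,0],[-1,-100,0,-45,0,0,0],[-1,-105,-10,-80,0,0,0],[-1,-105,-40,-100,0,0,0],[-1,-105,-75,-110,0,0,0],[-1,-105,-110,-110,0,0,0],[-1,-105,-145,-110,0,0,0],[-1,-105,-180,-110,0,0,0]]]}}

```text
t: 6.18
eef_pos: [0.4615, -0.0047, 0.1729]
tool_rot: [0.0, 1.0, -0.003, 0.001]
contact_force: [0.2, -0.3, 0.0]
gripper_width: 0.004
grasp_force: 0.0
```

{"op": "step_arm", "data": {"increments": [[[-1,0,-35,0,0,0,0],[-1,0,-70,0,0,0,0],[-1,0,-105,0,0,0,0],[-1,0,-140,0,0,0,0],[-1,0,-170,0,0,0,0],[-1,0,-190,0,0,0,0],[-1,0,-195,0,0,0,0],[-1,0,-195,0,0,0,0]]]}}

```text
t: 6.85
eef_pos: [0.4621, 0.1906, 0.1723]
tool_rot: [-0.0, 1.0, -0.001, -0.0]
contact_force: [-0.5, 0.2, -0.0]
gripper_width: 0.001
grasp_force: 0.0
```

{"op": "step_arm", "data": {"increments": [[[-1,0,2,30,0,0,0],[-1,0,2,60,0,0,0],[-1,0,2,90,0,0,0],[-1,0,2,105,0,0,0],[-1,0,2,110,0,0,0],[-1,0,2,110,0,0,0]]]}}

```text
t: 7.35
eef_pos: [0.4617, 0.1847, 0.0612]
tool_rot: [0.001, 1.0, -0.003, -0.001]
contact_force: [0.7, 0.4, -0.2]
gripper_width: -0.004
grasp_force: 0.0
```

{"op": "step_arm", "data": {"increments": [[[-1,10,0,0,0,0,0],[-1,20,0,0,0,0,0],[-1,29,0,0,0,0,0],[-1,35,0,0,0,0,0],[-1,40,0,0,0,0,0],[-1,45,0,0,0,0,0],[-1,50,0,0,0,0,0],[-1,55,0,0,0,0,0],[-1,60,0,0,0,0,0],[-1,65,0,0,0,0,0]]]}}

```text
t: 8.18
eef_pos: [0.5262, 0.1864, 0.0623]
tool_rot: [0.0, 1.0, -0.002, -0.001]
contact_force: [-5.1, -0.8, 3.3]
gripper_width: -0.004
grasp_force: 2.7
```

{"op": "step_arm", "data": {"increments": [[[-1,5,0,0,0,0,0],[-1,10,0,0,0,0,0],[-1,15,0,0,0,0,0],[-1,20,0,0,0,0,0],[-1,24,0,0,0,0,0],[-1,27,0,0,0,0,0],[-1,29,0,0,0,0,0],[-1,30,0,0,0,0,0]]]}}

```text
t: 8.85
eef_pos: [0.5571, 0.1862, 0.0622]
tool_rot: [0.0, 1.0, -0.002, -0.0]
contact_force: [-5.6, 0.1, 3.3]
gripper_width: 0.001
grasp_force: 2.6
```

{"op": "step_arm", "data": {"increments": [[[-1,1,0,0,0,0,0],[-1,2,0,0,0,0,0],[-1,3,0,0,0,0,0],[-1,4,0,0,0,0,0],[-1,5,0,0,0,0,0],[-1,5,0,0,0,0,0]]]}}

```text
t: 9.35
eef_pos: [0.5622, 0.1862, 0.0623]
tool_rot: [0.0, 1.0, -0.002, -0.0]
contact_force: [-4.3, 0.1, 2.0]
gripper_width: 0.001
grasp_force: 2.0
```

{"op": "step_arm", "data": {"increments": [[[-1,1,0,0,0,0,0],[-1,2,0,0,0,0,0],[-1,3,0,0,0,0,0],[-1,4,0,0,0,0,0],[-1,4,0,0,0,0,0]]]}}

```text
t: 9.77
eef_pos: [0.5631, 0.1859, 0.0614]
tool_rot: [0.001, 1.0, -0.002, -0.003]
contact_force: [-12.6, -0.7, 4.8]
gripper_width: -0.0
grasp_force: 0.6
```

{"op": "step_arm", "data": {"increments": [[[-1,-20,0,0,0,0,0],[-1,-50,0,-5,0,0,0],[-1,-80,0,-20,0,0,0],[-1,-95,0,-50,0,0,0],[-1,-95,15,-85,0,0,0],[-1,-90,45,-105,0,0,0],[-1,-80,80,-110,0,0,0],[-1,-70,115,-110,0,0,0],[-1,-60,150,-110,0,0,0],[-1,-50,185,-110,0,0,0]]]}}

```text
t: 10.6
eef_pos: [0.5172, -0.0009, 0.1734]
tool_rot: [0.0, 1.0, -0.003, 0.002]
contact_force: [1.3, 0.7, -0.5]
gripper_width: -0.0
grasp_force: 0.0
```

{"op": "step_arm", "data": {"increments": [[[-1,0,35,0,0,0,0],[-1,0,70,0,0,0,0],[-1,5,100,0,0,0,0],[-1,10,120,0,0,0,0],[-1,12,135,0,0,0,0],[-1,12,135,0,0,0,0],[-1,12,135,0,0,0,0]]]}}

```text
t: 11.18
eef_pos: [0.5274, -0.1348, 0.1725]
tool_rot: [0.0, 1.0, -0.004, 0.001]
contact_force: [-0.4, 0.6, -1.0]
gripper_width: 0.003
grasp_force: 0.0
```

Run:
```python
from station import bot
import cv2
c=bot.read_camera("top"); im=c["image"][:,:,::-1]
cv2.imwrite("pics/top1.png",cv2.resize(im[95:295,140:380],None,fx=3,fy=3,interpolation=cv2.INTER_CUBIC))
print(bot.get_obs()["eef_pos"])
```

```text
[ 0.52724244 -0.13338224  0.17246407]
```

View pics/top1.png

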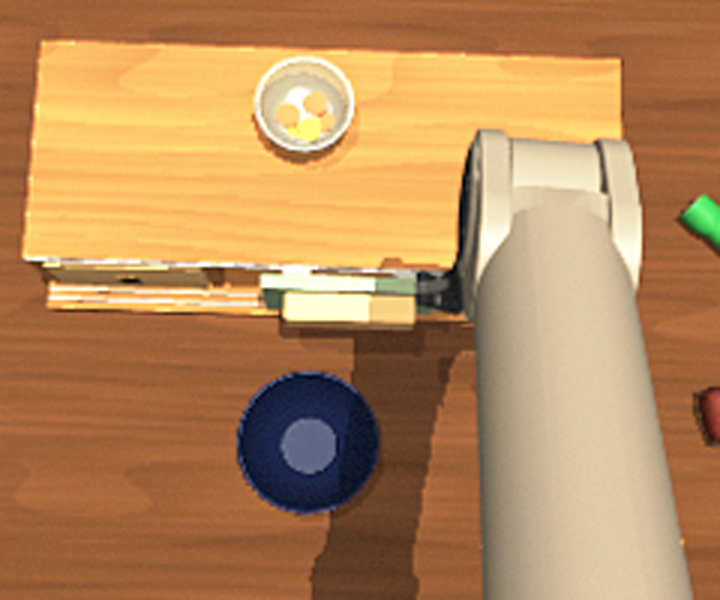

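The key box is home (front rim lies under the board edge at crop 130,275), and the bowl and coin bowl haven't moved. The pull's right end is still at crop x 414. Next I lower the tool beside it and push.

{"op": "step_arm", "data": {"increments": [[[-1,7,0,20,0,0,0],[-1,7,0,50,0,0,0],[-1,7,0,75,0,0,0],[-1,7,0,88,0,0,0],[-1,7,0,92,0,0,0],[-1,7,0,92,0,0,0]]]}}

```text
t: 11.73
eef_pos: [0.5333, -0.1322, 0.0795]
tool_rot: [-0.0, 1.0, -0.001, -0.001]
contact_force: [0.5, -0.1, 0.3]
gripper_width: -0.0
grasp_force: 0.0
```

{"op": "step_arm", "data": {"increments": [[[-1,0,-8,0,0,0,0],[-1,0,-16,0,0,0,0],[-1,0,-22,0,0,0,0],[-1,0,-28,0,0,0,0],[-1,0,-34,0,0,0,0],[-1,0,-40,0,0,0,0],[-1,0,-47,0,0,0,0],[-1,0,-54,0,0,0,0],[-1,0,-61,0,0,0,0],[-1,0,-68,0,0,0,0]]]}}

```text
t: 12.57
eef_pos: [0.5343, -0.0652, 0.0805]
tool_rot: [0.0, 1.0, -0.003, 0.0]
contact_force: [1.3, -2.6, 1.9]
gripper_width: 0.0
grasp_force: 1.3
```

{"op": "step_arm", "data": {"increments": [[[-1,0,-8,0,0,0,0],[-1,0,-16,0,0,0,0],[-1,0,-24,0,0,0,0],[-1,0,-32,0,0,0,0],[-1,0,-40,0,0,0,0],[-1,0,-48,0,0,0,0],[-1,0,-56,0,0,0,0],[-1,0,-64,0,0,0,0],[-1,0,-72,0,0,0,0],[-1,0,-80,0,0,0,0]]]}}

```text
t: 13.4
eef_pos: [0.5343, 0.0151, 0.0803]
tool_rot: [0.0, 1.0, -0.002, -0.0]
contact_force: [1.7, -2.3, 0.4]
gripper_width: -0.008
grasp_force: 1.3
```

{"op": "step_arm", "data": {"increments": [[[-1,0,-8,0,0,0,0],[-1,0,-16,0,0,0,0],[-1,0,-24,0,0,0,0],[-1,0,-32,0,0,0,0],[-1,0,-40,0,0,0,0],[-1,0,-48,0,0,0,0],[-1,0,-56,0,0,0,0],[-1,0,-64,0,0,0,0],[-1,0,-71,0,0,0,0],[-1,0,-77,0,0,0,0]]]}}

```text
t: 14.23
eef_pos: [0.5346, 0.0923, 0.0803]
tool_rot: [-0.0, 1.0, -0.002, -0.0]
contact_force: [1.8, -2.1, -0.5]
gripper_width: 0.002
grasp_force: 1.2
```

{"op": "step_arm", "data": {"increments": [[[-1,0,-5,0,0,0,0],[-1,0,-10,0,0,0,0],[-1,0,-14,0,0,0,0],[-1,0,-17,0,0,0,0],[-1,0,-19,0,0,0,0],[-1,0,-21,0,0,0,0],[-1,0,-23,0,0,0,0],[-1,0,-23,0,0,0,0]]]}}

```text
t: 14.9
eef_pos: [0.5348, 0.1148, 0.0803]
tool_rot: [-0.0, 1.0, -0.002, -0.0]
contact_force: [0.5, -0.2, 0.1]
gripper_width: 0.001
grasp_force: 0.3
```

{"op": "step_arm", "data": {"increments": [[[-1,0,-1,0,0,0,0],[-1,0,-2,0,0,0,0],[-1,0,-3,0,0,0,0],[-1,0,-4,0,0,0,0],[-1,0,-4,0,0,0,0]]]}}

```text
t: 15.32
eef_pos: [0.5347, 0.1152, 0.0803]
tool_rot: [0.002, 1.0, -0.004, -0.001]
contact_force: [-0.0, -9.1, 4.3]
gripper_width: -0.001
grasp_force: 4.5
```

At the stop with 9 N. Now I back off, lift and clear the view.

{"op": "step_arm", "data": {"increments": [[[-1,0,15,0,0,0,0],[-1,0,30,0,0,0,0],[-1,0,35,-30,0,0,0],[-1,0,35,-70,0,0,0],[-1,0,35,-105,0,0,0],[-1,-15,50,-135,0,0,0],[-1,-25,85,-145,0,0,0],[-1,-35,120,-145,0,0,0],[-1,-45,155,-145,0,0,0],[-1,-50,190,-145,0,0,0]]]}}

```text
t: 16.15
eef_pos: [0.4827, -0.0721, 0.2257]
tool_rot: [-0.0, 1.0, -0.002, 0.0]
contact_force: [0.9, -0.7, 0.7]
gripper_width: 0.004
grasp_force: 0.0
```

{"op": "step_arm", "data": {"increments": [[[-1,-10,35,0,0,0,0],[-1,-20,70,0,0,0,0],[-1,-30,105,0,0,0,0],[-1,-40,140,0,0,0,0],[-1,-50,175,0,0,0,0],[-1,-60,210,0,0,0,0],[-1,-70,245,0,0,0,0],[-1,-80,280,0,0,0,0],[-1,-90,315,0,0,0,0],[-1,-95,330,0,0,0,0]]]}}

```text
t: 16.98
eef_pos: [0.3852, -0.4053, 0.2253]
tool_rot: [0.001, 1.0, -0.005, -0.0]
contact_force: [-0.7, -0.9, -0.3]
gripper_width: -0.003
grasp_force: 0.0
```

Run:
```python
from station import bot
import cv2
c=bot.read_camera("top"); im=c["image"][:,:,::-1]
cv2.imwrite("pics/top2.png",cv2.resize(im[95:295,140:380],None,fx=3,fy=3,interpolation=cv2.INTER_CUBIC))
o=bot.get_obs();print(o["t"],o["eef_pos"])
```

```text
17.0333 [ 0.38429482 -0.40670938  0.22525386]
```

View pics/top2.png

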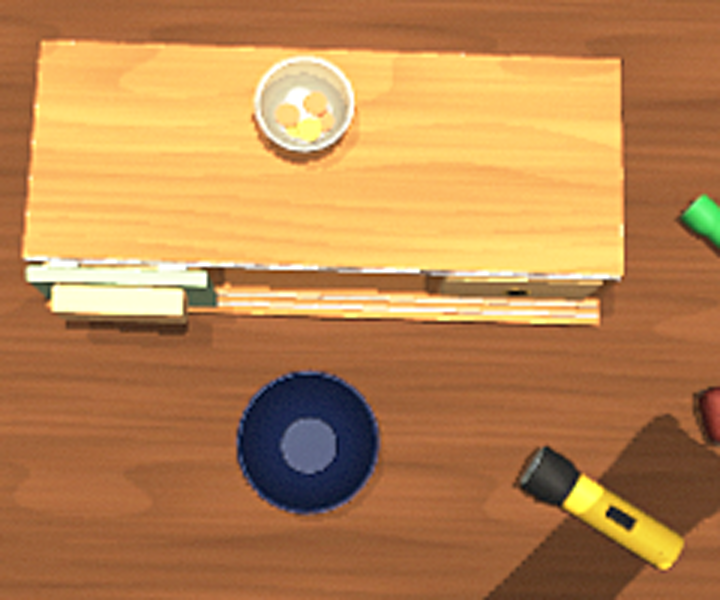

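The door is at the left end (pull at crop 50–186, 300), the torch box is home (crop 515,290), and everything else is in place.

```bash
python3 -c "
from station import bot
print(bot.hand_in())"
```

```text
the job is handed in; nothing more can be done
None
```

I pushed both boxes fully home and slid the door to its left stop over the key box, left everything else where it was, and handed the job in at about 17 s; the hand-in returned no verdict.

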